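# Shut the main air valve under its sliding cover

### The job

Push the cover of the air shut-off box straight back by its upstanding lip, as far as it goes, then push the broad paddle handle now uncovered clockwise (seen from above) all the way shut, a quarter turn. Use only pushes of the fingers: grip nothing, do not lift the cover, leave the narrow handle beside it as it is and everything else on the table where it stands, and take the hand clear at the end.

Things in the scene. Friction and masses are not known exactly. Their poses are not given: they have to be found in the camera images.
- airbox: grey shut-off box fixed to the table, 250 (x) x 256 (y) mm, rim 70 mm high, guide rails on its left and right edges to 77 mm. Origin: centre of underside; x to its rear, y to its left, z up. Two brass hose fittings mark the front. Front half: open well, inside x -119..+3, y -120..+120 mm, floor at 6 mm; rear half: closed housing with flat top at 70 mm
- cover_slide (a joint): travel of the cover to the rear: 0 = well covered, 0.118 m = against its stop, well fully open. It starts within 0.012 m of 0. Slides with about 2 N (plus 4 N per m/s) and stays where it is left. It stays parallel to the box
- cover (a joint): lift of the cover off its rails: 0 = lying on them, up to 0.05 m. The cover is a loose-lying aluminium plate of 122 x 236 x 4 mm (top at 75 mm above the table), 0.3 kg, held down by its weight alone
- lip (a point): centre of the cover's upstanding lip, 87 mm above the table: a strip 90 mm long (box y), 11 mm thick (box x), its top 99 mm above the table, standing 13 mm behind the cover's front edge and in the middle of its width. Push on its front face (box -x side) toward box +x
- paddle_handle (a joint): turn of the broad handle: 0 = open (handle points from its pivot to box -x, in line with the pipe), grows clockwise seen from above, 1.571 rad = shut (handle points to box +y) against a hard stop. Starts at 0 to 0.25. Turns with about 0.1 N m and stays where it is left
- paddle_pivot (a point): pivot of the broad paddle handle, in the well at box x -50 mm and y +50 or -50 mm (the narrow handle has the other place), at the handle's top, 58 mm above the table. The steel paddle is 24 mm wide with a round end and a raised round dark boss of 15 mm near that end (4 mm high), 14 mm thick (44 to 58 mm above the table) and ends 58 mm from the pivot. The handle to shut
- paddle_end (a point): tip of the broad paddle handle, at its top, 58 mm from the pivot. Below both handles fixed brass pipes, 22 mm thick, run along box x under the pivots, their top 37 mm above the table (42 mm within 17 mm of a pivot)
- plain_handle (a joint): turn of the narrow handle, measured like the other; starts at 0 to 0.25 and is to stay as it is
- plain_end (a point): tip of the narrow handle, at its top, 58 mm above the table and 58 mm from its pivot: a straight square-ended steel bar 12 mm wide and 14 mm thick, otherwise like the broad one
- screwdriver: loose orange-handled screwdriver, 190 mm, lying on the table; bystander
- pen: loose blue marker pen, 136 mm, lying on the table; bystander
- block: loose aluminium stop block, 36 x 60 x 22 mm; bystander
- oiler: loose small oil bottle, 95 mm tall, standing near the table edge to the left of the box; bystander

How it is judged:
On the way, in this order (a step that is already met when the one before it is completed fails the run):
1. the cover is pushed back to its stop (within 10 mm) (value of joint cover_slide above 0.108 m), for 0.2 s.
2. the broad paddle handle is pushed shut (within about 5 degrees) (value of joint paddle_handle above 1.48 rad), for 0.2 s.
At the end, for the whole second after the job is handed in: The cover lies on its rails within 10 mm of its rear stop, the broad paddle handle is within 0.09 rad (5 degrees) of shut and at rest, the tip of the narrow handle is within 12 mm of where it began, and the screwdriver, pen, stop block and oil bottle are within 30 mm of where they stood (value of joint cover_slide above 0.108 m and value of joint cover below 0.004 m and value of joint paddle_handle above 1.48 rad and value of joint plain_handle below 0.45 rad and distance of plain_end from where it was at the start of the episode below 0.012 m and velocity of joint paddle_handle below 0.05 rad/s and distance of each of screwdriver, pen, block, oiler from where it was at the start of the episode below 0.03 m); the robot touches nothing.
It fails at once if the cover is lifted more than 6 mm off its rails (value of joint cover above 0.006 m).
It fails at once if the lip of the cover is gripped (squeezed front and back together) (contact force between the fingers and cover_c2 above 1 N and contact force between the fingers and cover_c3 above 1 N).
It fails at once if the paddle handle is gripped (both long sides squeezed together) (contact force between the fingers and paddle_handle_c0 above 1 N and contact force between the fingers and paddle_handle_c1 above 1 N).
It fails at once if the narrow handle is moved (its tip by more than 15 mm) (distance of plain_end from where it was at the start of the episode above 0.015 m).
It fails at once if a loose bystander is moved or lifted by more than 30 mm (distance of any of screwdriver, pen, block, oiler from where it was at the start of the episode above 0.03 m).
It also fails if it takes over 45 s, if anything falls off the work surface, if the arm or the gripper's body presses on something with over 40 N, if the wrist force passes 120 N, or if a joint passes its speed limit or range.

### The arm

A 6-joint arm with a two-finger parallel gripper is mounted at the origin on a cart in front of the work surface, level with it; the furniture and walls round the work are solid. World frame = base frame: x ahead of the robot, y to its left, z up, the work surface at z = 0. Lengths are in m, angles in rad, forces in N, time in s.
With the tool pointing down it reaches from about 0.275 to 0.875 m from the base axis. Payload 12.5 kg.
Tool frame: the origin (TCP) lies at the very end of the fingers, on their centre line; the grasp point (between the pads) lies 19 mm behind it (manip.grip_depth is the distance from the TCP to the grasp point, in m); z points along the fingers, y is the line along which they close (so a half turn about z gives the same grasp; the last joint's range is limited). The gripper opens to 85 mm and grips with 20 to 120 N. Pads are 22 mm wide; open, the fingers measure 114 mm over their backs; the gripper's body (76 mm by 85 mm) begins 54 mm behind the grasp point. The pads swing forward as they close: fully open they stand 13 mm farther back than shut.
Start: joints at [-1.275, 0.351, 1.652, -0, 1.139, -0.085], TCP at [0.204, -0.511, 0.209] pointing down, gripper open.
Joint ranges: [-2.75, 2.75], [-0.79, 2.1], [0.01, 2.65], [-1.57, 4.71], [0.07, 3.14], [-2.87, 2.87]. Speed limits (rad/s): [2.22, 2.22, 2.79, 3.14, 3.14, 3.14].

### API

Orientations are given as a 3x3 rotation matrix whose columns are the frame's x, y, z axes.
In Python, from rig import manip gives the robot as it stands.
- The arm moves only by the shell command python3 -m pendant 'ROWS' [FORCE]. ROWS is JSON, a list of rows, each a list of 3 entries, a list of its own where there are three numbers: the opening, from -1 (shut) to 1 (fully open), then the shift along the tool's x, y, z in m, then the turn about the tool's z in degrees. A call has 1 to 12 rows; each row is the pose to reach, as a shift and turn from the pose commanded when the call began, along the tool's axes at that moment; what a row does not reach only later rows make up. A row lasts 1/12 s, in which the tool goes at most 41.7 mm and 7.16 degrees, less where a joint would pass 70% of its speed; a pose out of reach is approached as far as the arm can. A call with a gripper value outside its range is refused whole. The fingers move at their own pace and stop on an object; FORCE is the grip in N (left out, the last holds). Time passes only in rows, so rows that repeat a pose let the fingers close. It gives the time, the measured TCP pose, the force, the opening and the grip force at its end, in the units of the state.
- manip.get_obs(): the state, without advancing time (a new reading comes with each control period).
- manip.grab_frame(name): name is "side" or "top"; returns the picture (420x560x3 uint8, red, green, blue); there is no depth.
- manip.calibration(name): a dict with "fx", "fy", "cx", "cy" (pixels), "R" (3x3) and "t" (3): a world point X has camera coordinates R X + t. Camera axes: x right, y down, z forward; pixel columns grow to the right and rows downward; lengths in m; the calibration is good to about 2 mm. A picture is of the moment at which its call begins. calibration takes no time and is no camera call.
- manip.close_job(): hands the job in; it is judged then, once.
The state is a dict: "time_s": time; "joint_pos": joint angles; "joint_velocities": joint speeds; "joint_torque": joint torques, N m; "ee_pos": TCP position; "eef_rot": TCP orientation; "contact_force": force on the tool from outside, world axes, zero at the start; "torque": the same for the moment, N m; "finger_gap": finger opening in m; "grasp_force": force on a finger pad.
Only numpy, scipy, OpenCV 4.12 (cv2) and the standard library are available. Lean on these libraries where they do the work, as an engineer would, in place of code of your own. Each camera call takes 0.05 s, during which the arm holds its last target. There are 200 camera calls.

## Working session

There is one attempt and no reset: what is moved stays moved. The work goes in short steps, Python scripts to look and compute and a shell command to move; the robot and the scene stay as the last step left them, time stands still between calls to the robot, and variables do not carry over. Pictures are saved under pics/ and viewed, at most 10 in all, crops included, and the job is handed in when it is done.

```bash
mkdir -p pics; ls
python3 - <<'E'
from rig import manip
import cv2,numpy as np
for n in("top","side"):
    cv2.imwrite(f"pics/{n}0.png",manip.grab_frame(n)[:,:,::-1]); c=manip.calibration(n); print(n,{k:np.round(v,4).tolist() for k,v in c.items()})
o=manip.get_obs();print(o["time_s"],o["ee_pos"],o["eef_rot"],o["contact_force"])
E
```

```text
pics
top {'fx': 433.4806, 'fy': 433.4806, 'cx': 273.3763, 'cy': 207.7141, 'R': [[-0.0198, -0.9998, -0.007], [-0.9858, 0.0207, -0.1665], [0.1666, 0.0036, -0.986]], 't': [-0.1265, 0.4679, 0.9509]}
side {'fx': 456.7738, 'fy': 456.7738, 'cx': 274.8374, 'cy': 203.6171, 'R': [[-0.9729, -0.2303, -0.0217], [-0.1242, 0.5993, -0.7908], [0.1951, -0.7667, -0.6117]], 't': [0.3865, 0.2052, 0.7933]}
0.1 [ 0.20433541 -0.51029523  0.20905421] [[ 9.28372382e-01  3.71651245e-01 -2.70445563e-04]
 [ 3.71651328e-01 -9.28371889e-01  9.62110269e-04]
 [ 1.06495421e-04 -9.93708055e-04 -9.99999501e-01]] [ 0.08785721 -0.94333638  0.56476295]
```

View pics/top0.png

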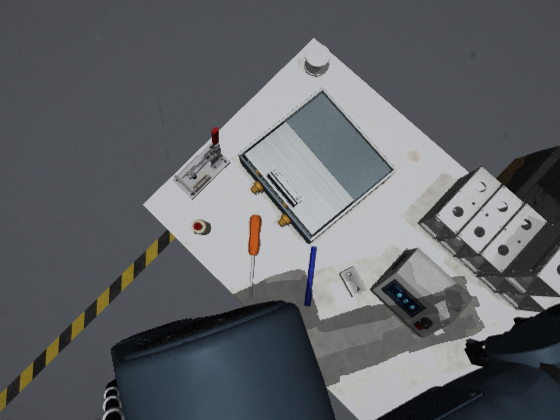

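View pics/side0.png

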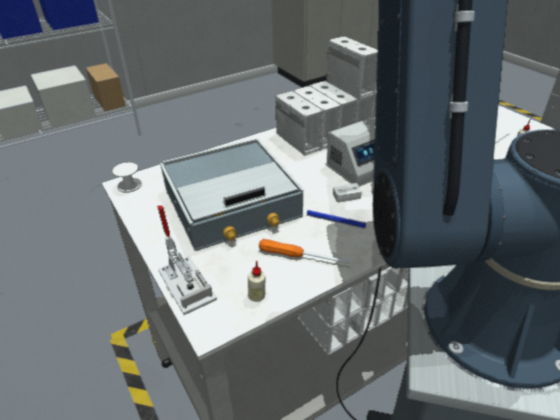

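The top view shows the box with corners near (240,157), (323,91), (395,170) and (310,241). The fittings are on the lower-left (front) edge, and the lip is near (285,187). The screwdriver, pen and block lie in front, and the oiler is at (201,227).

```bash
cat > h.py <<'E'
import numpy as np,cv2
from rig import manip
def ray(n,px,z):
    c=manip.calibration(n);R=np.array(c["R"]);t=np.array(c["t"])
    d=R.T@np.array([(px[0]-c["cx"])/c["fx"],(px[1]-c["cy"])/c["fy"],1]);o=-R.T@t
    return o+d*(z-o[2])/d[2]
def proj(n,X):
    c=manip.calibration(n);p=np.array(c["R"])@X+np.array(c["t"])
    return np.array([c["cx"]+c["fx"]*p[0]/p[2],c["cy"]+c["fy"]*p[1]/p[2]])
def crop(n,name,x0,y0,w,h,s):
    im=manip.grab_frame(n)[:,:,::-1]
    cv2.imwrite(name,cv2.resize(im[y0:y0+h,x0:x0+w],None,fx=s,fy=s,interpolation=cv2.INTER_CUBIC))
E
python3 - <<'E'
from h import *
crop("top","pics/t1.png",230,80,180,170,3.5)
P=[ray("top",p,.074) for p in((240,157),(323,91),(395,170),(310,241))]
P=np.array(P);print(P.round(3),np.linalg.norm(P-np.roll(P,-1,0),axis=1).round(3),P.mean(0))
for p in((201,227),):print(ray("top",p,.09))
E
```

```text
[[ 0.576 -0.063  0.074]
 [ 0.73  -0.256  0.074]
 [ 0.539 -0.409  0.074]
 [ 0.384 -0.214  0.074]] [0.246 0.245 0.249 0.244] [ 0.55728112 -0.23559915  0.074     ]
[0.41781611 0.02019425 0.09      ]
```

View pics/t1.png

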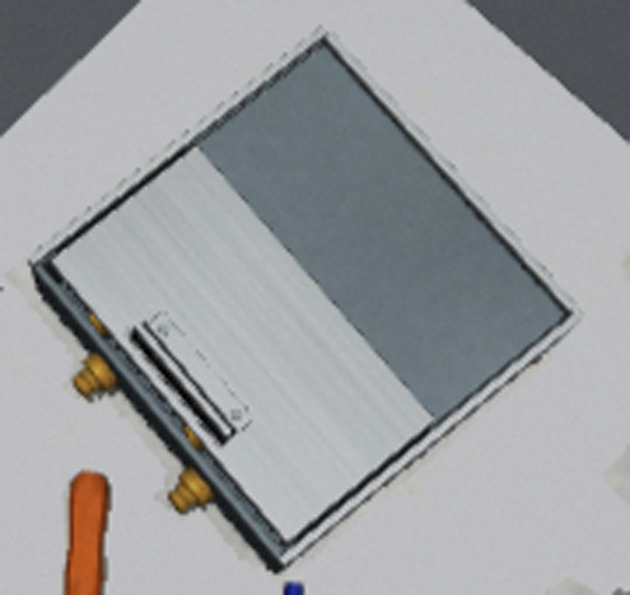

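The crop shows the rail outer corners near crop (33,263), (322,30), (578,312) and (278,570). The lip's top edge runs from about (148,322) to (235,432).

```bash
cat >> h.py <<'E'
def rect(pts):  # FL,RL,RR,FR corners -> centre, yaw
    P=np.array([ray("top",p,.077)[:2] for p in pts])
    L=np.array([[-.125,.128],[.125,.128],[.125,-.128],[-.125,-.128]])
    c=P.mean(0);q=P-c
    yaw=np.arctan2((L[:,0]*q[:,1]-L[:,1]*q[:,0]).sum(),(L*q).sum())
    C=np.array([[np.cos(yaw),-np.sin(yaw)],[np.sin(yaw),np.cos(yaw)]])
    return c,yaw,(q@C).round(4)
E
python3 - <<'E'
from h import *
f=lambda a,b:(230+(a+.5)/3.5-.5,80+(b+.5)/3.5-.5)
pts=[f(33,263),f(322,30),f(578,312),f(278,570)]
c,y,q=rect(pts);print(c,np.degrees(y),q)
C=np.array([[np.cos(y),-np.sin(y)],[np.sin(y),np.cos(y)]])
for a in((148,322),(235,432),(133,330),(222,443)):
    for z in(.099,.075): print(a,z,((ray("top",f(*a),z)[:2]-c)@C).round(4))
for a in ((200,148),(434,418)): print('rear edge',((ray("top",f(*a),.075)[:2]-c)@C).round(4))
R=np.array(manip.get_obs()["eef_rot"]);p=manip.get_obs()["ee_pos"]
for s in(0,):
    t=np.r_[c+C@[-.15,0],.209]; print(t,R.T@(t-p))
E
```

```text
[ 0.55936958 -0.23346616] -51.57118635565257 [[-0.1213  0.1235]
 [ 0.1242  0.1257]
 [ 0.125  -0.1228]
 [-0.1279 -0.1264]]
(148, 322) 0.099 [-0.0928  0.042 ]
(148, 322) 0.075 [-0.0891  0.0469]
(235, 432) 0.099 [-0.0959 -0.0455]
(235, 432) 0.075 [-0.0922 -0.0429]
(133, 330) 0.099 [-0.1032  0.044 ]
(133, 330) 0.075 [-0.0998  0.049 ]
(222, 443) 0.099 [-0.1064 -0.0457]
(222, 443) 0.075 [-0.1031 -0.0431]
rear edge [0.011 0.115]
rear edge [ 0.01   -0.1159]
[ 0.4661383  -0.11595901  0.209     ] [ 3.89604750e-01 -2.68842607e-01  3.43499321e-04]
```

```bash
python3 -m pendant '[[-1,[0.2,-0.13,-0.03],37],[-1,[0.2,-0.13,-0.03],37],[-1,[0.2,-0.13,-0.03],37],[-1,[0.2,-0.13,-0.03],37],[-1,[0.2,-0.13,-0.03],37],[-1,[0.2,-0.13,-0.03],37],[-1,[0.39,-0.269,0],73.8],[-1,[0.39,-0.269,0],73.8],[-1,[0.39,-0.269,0],73.8],[-1,[0.39,-0.269,0],73.8],[-1,[0.39,-0.269,0],73.8],[-1,[0.39,-0.269,0],73.8]]' 20; python3 -m pendant '[[-1,[0,0,0],0],[-1,[0,0,0],0]]'
cat >> h.py <<'E'
BC=np.array([.5594,-.2335]);BY=np.radians(-52)
def tool(bx,by,z,yawrel=0):
    "shift in tool axes (and turn, deg) to reach box-frame point with tool x along box x"
    o=manip.get_obs();R=np.array(o["eef_rot"]);c,s=np.cos(BY),np.sin(BY)
    t=np.r_[BC+[c*bx-s*by,s*bx+c*by],z]
    y=np.arctan2(R[1,0],R[0,0]);return (R.T@(t-o["ee_pos"])).round(4),round(np.degrees(y-BY),2)
E
python3 - <<'E'
from h import *
o=manip.get_obs();print(o["time_s"],o["ee_pos"],o["contact_force"],o["finger_gap"],o["joint_pos"])
print(tool(-.14,0,.084))
E
```

```text
time_s: 1.15
ee_pos: [0.4543, -0.1354, 0.2124]
eef_rot: [[0.617, -0.787, 0.0], [-0.787, -0.617, -0.0], [0.0, 0.0, -1.0]]
contact_force: [0.4, -0.6, 0.0]
finger_gap: -0.0001
grasp_force: 0.0
time_s: 1.32
ee_pos: [0.4542, -0.1354, 0.2121]
eef_rot: [[0.624, -0.781, -0.001], [-0.781, -0.624, 0.0], [-0.001, 0.0, -1.0]]
contact_force: [-0.2, -0.1, -0.6]
finger_gap: -0.0001
grasp_force: 0.0
1.3167 [ 0.45417537 -0.13542336  0.21208072] [-0.17304572 -0.11543583 -0.56690754] -6.175895128054712e-05 [-3.88020526e-01  2.09397780e-01  1.83682471e+00 -6.12052293e-05
  1.09628793e+00  2.07951613e+00]
(array([ 0.0024, -0.0226,  0.1281]), np.float64(0.62))
```

```bash
python3 -m pendant '[[-1,[-0.003,-0.022,0.03],0.6],[-1,[-0.003,-0.022,0.06],0.6],[-1,[-0.003,-0.022,0.09],0.6],[-1,[-0.003,-0.022,0.11],0.6],[-1,[-0.003,-0.022,0.128],0.6],[-1,[-0.003,-0.022,0.128],0.6],[-1,[-0.003,-0.022,0.128],0.6],[-1,[-0.003,-0.022,0.128],0.6]]'
python3 - <<'E'
from h import *
print(tool(-.14,0,.084))
crop("top","pics/t2.png",230,80,180,170,3.5)
E
```

```text
time_s: 1.98
ee_pos: [0.4696, -0.1217, 0.0856]
eef_rot: [[0.613, -0.79, 0.001], [-0.79, -0.613, -0.0], [0.001, -0.001, -1.0]]
contact_force: [-0.4, 0.1, -0.3]
finger_gap: -0.0001
grasp_force: 0.0
(array([ 0.0034, -0.0019,  0.0016]), np.float64(-0.2))
```

View pics/t2.png

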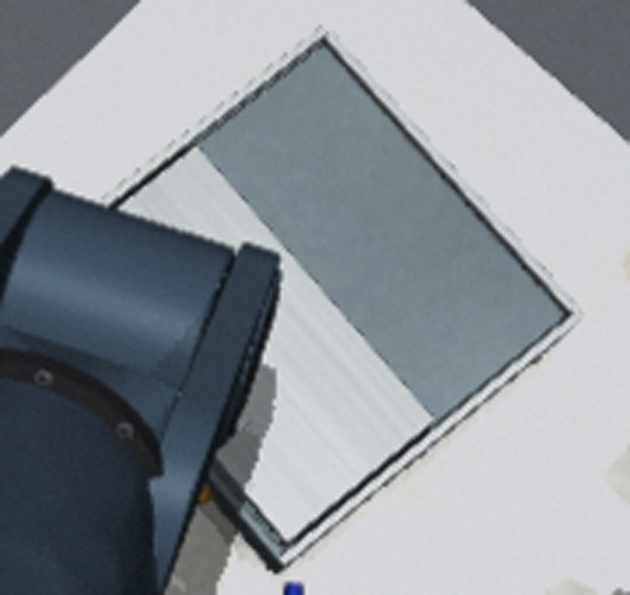

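The wrist hides the lip in this view, but the pose reads as box x ≈ -0.143. Next I push to the rear in measured steps.

```bash
python3 -m pendant '[[-1,[0.01,-0.001,0.001],0],[-1,[0.02,-0.001,0.001],0],[-1,[0.03,-0.001,0.001],0],[-1,[0.04,-0.001,0.001],0],[-1,[0.05,-0.001,0.001],0],[-1,[0.062,-0.001,0.001],0],[-1,[0.074,-0.001,0.001],0],[-1,[0.086,-0.001,0.001],0],[-1,[0.098,-0.001,0.001],0],[-1,[0.11,-0.001,0.001],0],[-1,[0.12,-0.001,0.001],0],[-1,[0.125,-0.001,0.001],0]]'
python3 - <<'E'
from h import *
print(tool(-.0045,0,.084))
E
```

```text
time_s: 3.03
ee_pos: [0.5474, -0.2203, 0.0834]
eef_rot: [[0.613, -0.79, 0.0], [-0.79, -0.613, -0.0], [0.0, -0.0, -1.0]]
contact_force: [-0.4, 0.4, 0.6]
finger_gap: 0.0003
grasp_force: 0.0
(array([ 0.0132, -0.0014, -0.0006]), np.float64(-0.22))
```

```bash
python3 -m pendant '[[-1,[0.004,0,-0.001],0],[-1,[0.008,0,-0.001],0],[-1,[0.011,0,-0.001],0],[-1,[0.013,0,-0.001],0],[-1,[0.014,0,-0.001],0]]'; python3 -m pendant '[[-1,[0.002,0,0],0],[-1,[0.002,0,0],0],[-1,[0.002,0,0],0]]'
python3 - <<'E'
from h import *
print(tool(-.0045,0,.084))
crop("side","pics/s3.png",140,120,190,140,4)
E
```

```text
time_s: 3.45
ee_pos: [0.5553, -0.2301, 0.0846]
eef_rot: [[0.613, -0.79, 0.0], [-0.79, -0.613, -0.0], [0.0, -0.0, -1.0]]
contact_force: [-0.7, -0.5, -0.1]
finger_gap: -0.0001
grasp_force: 0.0
time_s: 3.7
ee_pos: [0.5564, -0.2316, 0.0845]
eef_rot: [[0.613, -0.79, -0.0], [-0.79, -0.613, 0.0], [-0.0, 0.0, -1.0]]
contact_force: [0.5, -0.8, -0.7]
finger_gap: 0.0001
grasp_force: 0.0
(array([-0.0011, -0.0012,  0.0005]), np.float64(-0.19))
```

View pics/s3.png

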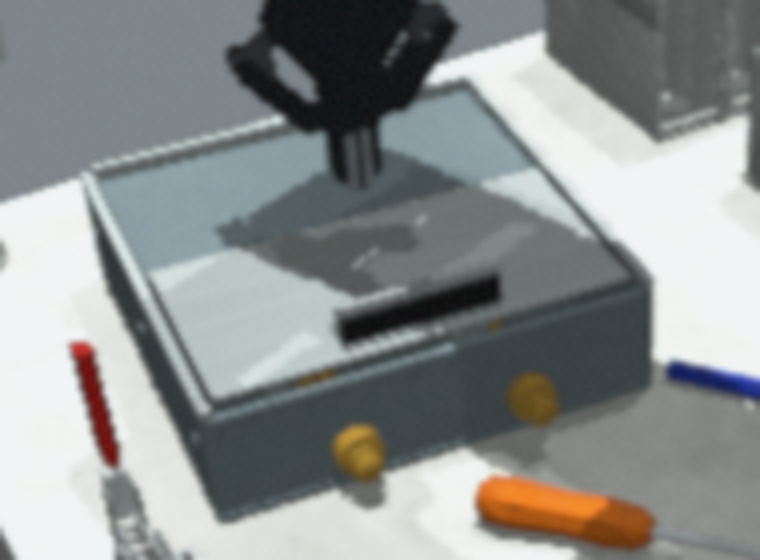

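The cover hasn't moved: the fingers passed over the lip, with the tips at side pixel ~(230,166). I'll check the fingertip height by triangulation.

Run:
```python
from h import *
o=manip.get_obs();p=o["ee_pos"];print(p,proj("side",p))
for dz in(0,.01,.02,.03,.04):print(dz,proj("side",p+[0,0,dz]))
C=np.array([[np.cos(BY),-np.sin(BY)],[np.sin(BY),np.cos(BY)]])
# box corners front & lip projected in side view, vs picture (crop/4+offset)
for n,b in dict(FL=(-.125,.128,.077),FR=(-.125,-.128,.077),RL=(.125,.128,.077),RR=(.125,-.128,.077),FLb=(-.125,.128,0),lipL=(-.105,.045,.099),lipR=(-.105,-.045,.099)).items():
    q=proj("side",np.r_[BC+C@b[:2],b[2]]);print(n,((q-[140,120])*4).round())
```

```text
[ 0.55637294 -0.2315683   0.08452264] [228.94105398 172.72364079]
0 [228.94105398 172.72364079]
0.01 [228.56937961 169.00257152]
0.02 [228.19322763 165.23667407]
0.03 [227.81251665 161.42513348]
0.04 [227.42716326 157.56711487]
FL [196. 412.]
FR [656. 277.]
RL [ 77. 168.]
RR [474.  71.]
FLb [216. 525.]
lipL [337. 310.]
lipR [499. 264.]
```

The image puts the fingertips about 14 mm higher than the reported TCP, so they just skimmed over the lip. I'll confirm this by touching the housing top, which is fixed at 70 mm.

```bash
python3 -m pendant '[[-1,[0.02,0,0],0],[-1,[0.04,0,0],0],[-1,[0.05,0,0.005],0],[-1,[0.05,0,0.01],0],[-1,[0.05,0,0.013],0],[-1,[0.05,0,0.015],0],[-1,[0.05,0,0.017],0],[-1,[0.05,0,0.019],0],[-1,[0.05,0,0.019],0]]'; python3 -m pendant '[[-1,[0,0,0.002],0],[-1,[0,0,0.004],0],[-1,[0,0,0.004],0]]'
```

```text
time_s: 4.5
ee_pos: [0.5868, -0.2707, 0.0652]
eef_rot: [[0.613, -0.79, -0.0], [-0.79, -0.613, 0.0], [-0.001, 0.0, -1.0]]
contact_force: [-1.2, -0.4, 0.1]
finger_gap: 0.0
grasp_force: 0.0
time_s: 4.75
ee_pos: [0.5869, -0.271, 0.0611]
eef_rot: [[0.613, -0.79, -0.0], [-0.79, -0.613, 0.0], [-0.0, 0.0, -1.0]]
contact_force: [0.3, 0.5, -0.2]
finger_gap: -0.0002
grasp_force: 0.0
```

```bash
python3 -m pendant '[[-1,[0,0,0.002],0],[-1,[0,0,0.002],0]]'; python3 -m pendant '[[-1,[0,0,0.002],0],[-1,[0,0,0.002],0]]'; python3 -m pendant '[[-1,[0,0,0.001],0],[-1,[0,0,0.001],0]]';  python3 - <<'E'
from h import *
crop("side","pics/s4.png",140,120,190,140,4)
E
```

```text
time_s: 4.92
ee_pos: [0.587, -0.2711, 0.0592]
eef_rot: [[0.613, -0.79, -0.0], [-0.79, -0.613, 0.0], [-0.0, 0.0, -1.0]]
contact_force: [-0.7, -0.3, -0.2]
finger_gap: 0.0004
grasp_force: 0.0
time_s: 5.08
ee_pos: [0.5869, -0.2711, 0.0572]
eef_rot: [[0.613, -0.79, -0.0], [-0.79, -0.613, 0.0], [-0.0, 0.0, -1.0]]
contact_force: [-0.3, 0.4, -0.3]
finger_gap: 0.0001
grasp_force: 0.0
time_s: 5.25
ee_pos: [0.587, -0.2711, 0.0564]
eef_rot: [[0.613, -0.79, -0.0], [-0.79, -0.613, 0.0], [-0.0, 0.0, -1.0]]
contact_force: [-0.2, -0.1, -0.0]
finger_gap: 0.0001
grasp_force: 0.0
```

View pics/s4.png

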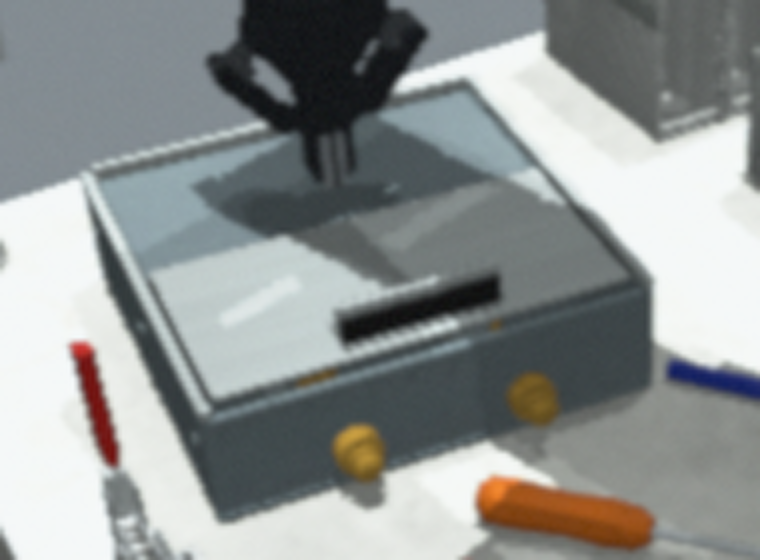

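The tip sits at crop (335,186), just above the housing top. I'll continue down in 1–2 mm steps until it touches.

```bash
python3 - <<'E'
from h import *
p=manip.get_obs()["ee_pos"]
for z in(.056,.07,.08,.09):print(z,proj("side",np.r_[p[:2],z]).round(1))
E
for i in 1; do python3 -m pendant '[[-1,[0,0,0.001],0],[-1,[0,0,0.001],0]]'; done | grep -E "pos|contact"; python3 -m pendant '[[-1,[0,0,0.002],0],[-1,[0,0,0.002],0]]'| grep -E "pos|contact"
```

```text
0.056 [222.7 172.2]
0.07 [222.2 167.2]
0.08 [221.8 163.6]
0.09 [221.4 160. ]
ee_pos: [0.587, -0.2711, 0.0554]
contact_force: [1.0, 0.2, -0.6]
ee_pos: [0.5869, -0.2711, 0.0531]
contact_force: [0.1, 0.4, -0.2]
```

```bash
python3 -m pendant '[[-1,[0,0,0.002],0],[-1,[0,0,0.002],0]]'| grep -E "pos|contact"; python3 -m pendant '[[-1,[0,0,0.002],0],[-1,[0,0,0.002],0]]'| grep -E "pos|contact"
```

```text
ee_pos: [0.5869, -0.271, 0.0511]
contact_force: [0.2, 0.8, 0.8]
ee_pos: [0.5869, -0.2711, 0.0491]
contact_force: [0.6, -0.1, 0.4]
```

Run:
```python
from h import *
a=manip.grab_frame("side")[:,:,::-1];b=manip.grab_frame("top")[:,:,::-1]
A=cv2.resize(a[100:200,160:300],(560,400),interpolation=cv2.INTER_CUBIC)
cv2.imwrite("pics/s5.png",A)
p=manip.get_obs()["ee_pos"]
for z in(.049,.07,.08):print(z,(4*(proj("side",np.r_[p[:2],z])-[160,100])).round(1))
```

```text
0.049 [252.1 298.5]
0.07 [248.8 268.8]
0.08 [247.2 254.4]
```

View pics/s5.png

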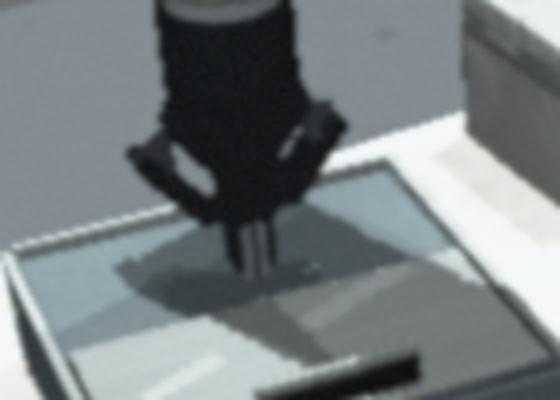

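The tip is at about crop (258,280). It sits just above its shadow and isn't touching yet, so I continue down.

```bash
for k in 1; do python3 -m pendant '[[-1,[0,0,0.002],0],[-1,[0,0,0.002],0]]'| grep -E "pos|contact"; done; python3 -m pendant '[[-1,[0,0,0.002],0],[-1,[0,0,0.002],0]]'| grep -E "pos|contact"; python3 -m pendant '[[-1,[0,0,0.002],0],[-1,[0,0,0.002],0]]'| grep -E "pos|contact"
```

```text
ee_pos: [0.5874, -0.2713, 0.0483]
contact_force: [-2.5, 1.9, 7.4]
ee_pos: [0.5875, -0.2713, 0.0482]
contact_force: [-10.5, 6.4, 25.9]
ee_pos: [0.5875, -0.2713, 0.0481]
contact_force: [-17.2, 9.2, 43.7]
```

Contact comes at reported z 0.048, so the real tips are about 21 mm above the reported TCP. I'll back off and see what the image says about a horizontal offset.

```bash
python3 -m pendant '[[-1,[0,0,-0.02],0],[-1,[0,0,-0.046],0],[-1,[0,0,-0.046],0],[-1,[0,0,-0.046],0]]'
python3 - <<'E'
from h import *
print(manip.grip_depth)
# tip seen at crop(258,280) when ee=(.587,-.2711,.0491), tip z~.071
c,s=np.cos(BY),np.sin(BY)
for px in((258,280),(242,273)):
  w=ray("side",(160+px[0]/4,100+px[1]/4),.071);d=w-np.array([.587,-.2711,.071]);print(w.round(4),d.round(4),"box",(c*d[0]+s*d[1]).round(4),(-s*d[0]+c*d[1]).round(4))
E
```

```text
time_s: 6.9
ee_pos: [0.5878, -0.2716, 0.0909]
eef_rot: [[0.613, -0.79, 0.002], [-0.79, -0.613, -0.001], [0.003, -0.001, -1.0]]
contact_force: [-0.0, -0.7, -0.7]
finger_gap: 0.0005
grasp_force: 0.0
0.0187
[ 0.5774 -0.2594  0.071 ] [-0.0096  0.0117 -0.    ] box -0.0151 -0.0004
[ 0.5889 -0.2646  0.071 ] [ 0.0019  0.0065 -0.    ] box -0.0039 0.0055
```

```bash
python3 -m pendant '[[-1,[0,0,-0.02],0],[-1,[-0.03,0,-0.02],0],[-1,[-0.06,0,-0.02],0],[-1,[-0.09,0,-0.02],0],[-1,[-0.12,0,-0.02],0],[-1,[-0.15,0,-0.02],0],[-1,[-0.18,0,-0.02],0],[-1,[-0.193,0,-0.02],0],[-1,[-0.193,0,0],0],[-1,[-0.193,0,0.015],0],[-1,[-0.193,0,0.028],0],[-1,[-0.193,0,0.028],0]]'
python3 - <<'E'
from h import *
print(tool(-.14,0,.063))
E
```

```text
time_s: 7.9
ee_pos: [0.4669, -0.118, 0.0588]
eef_rot: [[0.613, -0.79, -0.005], [-0.79, -0.613, 0.002], [-0.004, 0.003, -1.0]]
contact_force: [0.4, 0.6, 0.0]
finger_gap: 0.0001
grasp_force: 0.0
(array([ 0.0079, -0.0017, -0.0042]), np.float64(-0.18))
```

```bash
python3 -m pendant '[[-1,[0,-0.0015,0],0],[-1,[0,-0.0015,0],0],[-1,[0,-0.0015,0],0]]' | grep -E "ee_pos|contact"; python3 -m pendant '[[-1,[0.01,0,0],0],[-1,[0.02,0,0],0],[-1,[0.03,0,0],0],[-1,[0.038,0,0],0],[-1,[0.045,0,0],0],[-1,[0.052,0,0],0]]'
python3 - <<'E'
from h import *
print(tool(-.14,0,.063))
crop("side","pics/s6.png",140,120,190,140,4)
E
```

```text
ee_pos: [0.4704, -0.1179, 0.0621]
contact_force: [0.1, -0.6, -0.2]
time_s: 8.65
ee_pos: [0.5022, -0.1595, 0.0614]
eef_rot: [[0.613, -0.79, -0.0], [-0.79, -0.613, 0.0], [-0.0, 0.0, -1.0]]
contact_force: [-1.2, 1.5, 0.9]
finger_gap: 0.0001
grasp_force: 1.2
(array([-0.0465,  0.0007, -0.0015]), np.float64(-0.21))
```

View pics/s6.png

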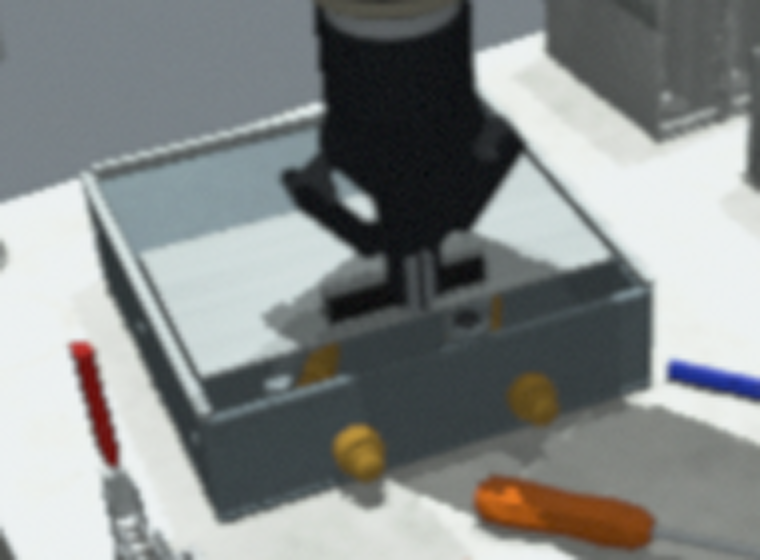

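The fingers are now in contact and the cover is sliding: the lip is at the fingertips and the well is opening. A dark boss shows at crop (467,317), so the broad handle is on the right (box y -50).

```bash
python3 -m pendant '[[-1,[0.009,0,0],0],[-1,[0.018,0,0],0],[-1,[0.027,0,0],0],[-1,[0.036,0,0],0],[-1,[0.045,0,0],0],[-1,[0.054,0,0],0],[-1,[0.063,0,0],0],[-1,[0.07,0,0],0],[-1,[0.077,0,0],0],[-1,[0.083,0,0],0],[-1,[0.086,0,0],0],[-1,[0.086,0,0],0]]'
python3 -m pendant '[[-1,[0.003,0,0],0],[-1,[0.005,0,0],0],[-1,[0.006,0,0],0],[-1,[0.006,0,0],0]]'
python3 - <<'E'
from h import *
print(tool(-.0045,0,.063))
E
```

```text
time_s: 9.7
ee_pos: [0.555, -0.2274, 0.0616]
eef_rot: [[0.613, -0.79, 0.001], [-0.79, -0.613, -0.001], [0.001, -0.0, -1.0]]
contact_force: [-0.3, 0.1, 0.9]
finger_gap: -0.0
grasp_force: 0.0
time_s: 10.03
ee_pos: [0.5554, -0.2282, 0.0613]
eef_rot: [[0.613, -0.79, -0.007], [-0.79, -0.613, 0.006], [-0.009, 0.002, -1.0]]
contact_force: [-13.9, 18.6, 14.4]
finger_gap: 0.0003
grasp_force: 12.1
(array([ 0.0021,  0.0001, -0.0017]), np.float64(-0.18))
```

It is hard against the stop (23 N reaction). I'll back off, lift clear and look at the well.

```bash
python3 -m pendant '[[-1,[-0.01,0,0],0],[-1,[-0.025,0,0],0],[-1,[-0.025,0,-0.03],0],[-1,[-0.025,0.03,-0.06],0],[-1,[-0.025,0.07,-0.09],0],[-1,[-0.025,0.11,-0.12],0],[-1,[-0.025,0.15,-0.15],0],[-1,[-0.025,0.18,-0.15],0],[-1,[-0.025,0.2,-0.15],0],[-1,[-0.025,0.2,-0.15],0],[-1,[-0.025,0.2,-0.15],0]]' | grep -E "time|ee_pos|contact"
python3 - <<'E'
from h import *
a=manip.grab_frame("side")[:,:,::-1];b=manip.grab_frame("top")[:,:,::-1]
A=cv2.resize(a[130:250,150:310],(640,480),interpolation=cv2.INTER_CUBIC)
cv2.imwrite("pics/s7.png",A)
cv2.imwrite("pics/t7.png",cv2.resize(b[80:250,230:410],None,fx=3.5,fy=3.5,interpolation=cv2.INTER_CUBIC))
E
```

```text
time_s: 10.95
ee_pos: [0.3841, -0.3353, 0.2121]
contact_force: [0.8, 0.2, -0.5]
```

View pics/t7.png

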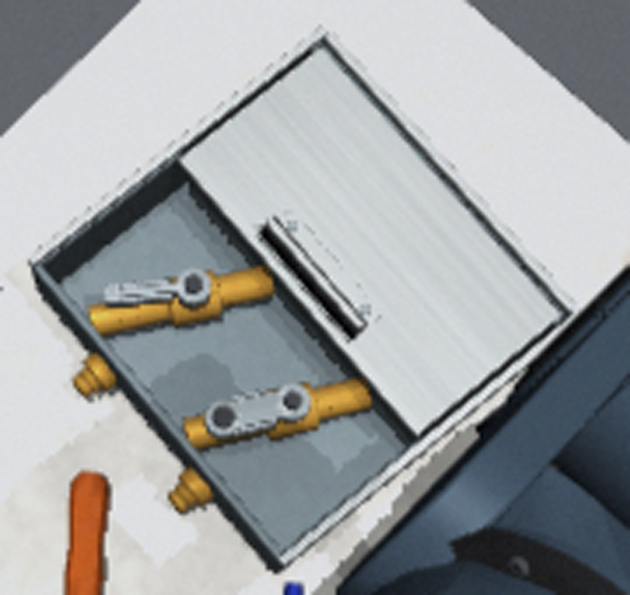

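View pics/s7.png

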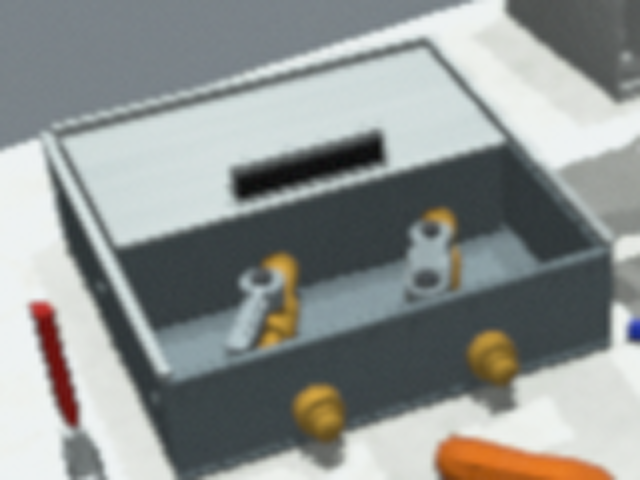

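The cover is fully back and lying flat. Broad paddle in the top crop: pivot at (292,402), boss at (222,415), tip near (206,419). Narrow handle: pivot (194,286), tip (106,293).

Run:
```python
from h import *
f=lambda a,b:(230+(a+.5)/3.5-.5,80+(b+.5)/3.5-.5)
C=np.array([[np.cos(BY),-np.sin(BY)],[np.sin(BY),np.cos(BY)]])
B=lambda w:((w[:2]-BC)@C).round(4)
for n,a,z in(("piv",(292,402),.058),("boss",(222,415),.062),("tip",(206,419),.058),("npiv",(194,286),.058),("ntip",(106,293),.058),("coverL",(180,158),.075),("coverR",(415,440),.075)):
    print(n,B(ray("top",f(*a),z)))
s=lambda a,b:(150+(a+.5)/4-.5,130+(b+.5)/4-.5)
for n,a,z in(("piv",(432,231),.058),("boss",(429,279),.062),("npiv",(262,280),.058)): print("side",n,B(ray("side",s(*a),z)))
print(tool(-.09,-.09,.2))
```

```text
piv [-0.0485 -0.0498]
boss [-0.0894 -0.0284]
tip [-0.0984 -0.0235]
npiv [-0.0485  0.0495]
ntip [-0.0958  0.0821]
coverL [-0.0043  0.1181]
coverR [-0.0077 -0.119 ]
side piv [-0.0496 -0.0504]
side boss [-0.095  -0.0296]
side npiv [-0.0505  0.0504]
(array([-0.0624, -0.109 ,  0.0114]), np.float64(-0.19))
```

Run:
```python
from h import *
f=lambda a,b:(230+(a+.5)/3.5-.5,80+(b+.5)/3.5-.5)
C=np.array([[np.cos(BY),-np.sin(BY)],[np.sin(BY),np.cos(BY)]])
B=lambda w:((w[:2]-BC)@C).round(4)
for a in((195,430),(362,393),(100,318),(265,280)): print(a,B(ray("top",f(*a),.03)))
g=lambda b,z:((proj("top",np.r_[BC+C@b,z])-[230,80])*3.5).round()
print("expected pipe ends/handle tip",g([-.115,-.05],.03),g([0,-.05],.03),g([-.108,-.05],.058),"fittings",g([-.14,-.05],.03),g([-.14,.05],.03))
```

```text
(195, 430) [-0.1048 -0.021 ]
(362, 393) [-0.0034 -0.0716]
(100, 318) [-0.1057  0.0779]
(265, 280) [-0.0035  0.0283]
expected pipe ends/handle tip [210. 472.] [343. 364.] [220. 459.] fittings [180. 496.] [ 85. 380.]
```

The pivots match the box frame within 2 mm. Both pipes appear turned about 26° from box x, and the handles are near the pipe direction. The shut stop may therefore be at 90° or ~116° in my frame, so I'll push along the arc until the force shows the stop.

```bash
cat >> h.py <<'E'
def way(th,gap,r=.036,z=.0265):
    "tool shift+turn (deg) to stand behind paddle at angle th(deg) with gap, tool x along push"
    a=np.radians(th);u=np.array([-np.cos(a),np.sin(a)]);n=np.array([np.sin(a),np.cos(a)])
    b=np.array([-.05,-.05])+r*u-(.012+.011+gap)*n
    d,y=tool(*b,z); turn=y-(90-th)
    return b.round(3),d.tolist(),round(turn,1)
E
python3 - <<'E'
from h import *
print(way(27.5,.008,.034,.15))
E
```

```text
(array([-0.094, -0.062]), [-0.067, -0.1372, 0.0614], np.float64(-62.7))
```

```bash
python3 -m pendant '[[-1,[-0.015,-0.03,0],-7],[-1,[-0.03,-0.06,0],-14],[-1,[-0.045,-0.09,0],-21],[-1,[-0.06,-0.12,0.01],-28],[-1,[-0.067,-0.137,0.02],-35],[-1,[-0.067,-0.137,0.03],-42],[-1,[-0.067,-0.137,0.04],-49],[-1,[-0.067,-0.137,0.05],-56],[-1,[-0.067,-0.137,0.06],-62.7],[-1,[-0.067,-0.137,0.061],-62.7],[-1,[-0.067,-0.137,0.061],-62.7],[-1,[-0.067,-0.137,0.061],-62.7]]'
python3 - <<'E'
from h import *
print(way(27.5,.008,.034,.0265), manip.get_obs()["joint_pos"].round(2))
E
```

```text
time_s: 12.05
ee_pos: [0.4525, -0.197, 0.1508]
eef_rot: [[0.984, 0.18, 0.0], [0.18, -0.984, -0.0], [0.0, 0.0, -1.0]]
contact_force: [-0.4, -0.4, 0.7]
finger_gap: 0.0
grasp_force: 0.0
(array([-0.094, -0.062]), [0.0, 0.0001, 0.1243], np.float64(-0.2)) [-0.51  0.32  1.85  0.    0.96  0.89]
```

```bash
python3 -m pendant '[[-1,[0,0,0.03],0],[-1,[0,0,0.055],0],[-1,[0,0,0.075],0],[-1,[0,0,0.09],0],[-1,[0,0,0.1],0],[-1,[0,0,0.106],0],[-1,[0,0,0.11],0],[-1,[0,0,0.11],0]]' | grep -E "ee_pos|contact"; python3 -m pendant '[[-1,[0,0,0.005],0],[-1,[0,0,0.01],0],[-1,[0,0,0.0143],0],[-1,[0,0,0.0143],0]]' | grep -E "ee_pos|contact"
python3 - <<'E'
from h import *
for t,g in((27.5,.008),(27.5,0),(38,0),(49,0),(60,0)):print(t,way(t,g))
E
```

```text
ee_pos: [0.4522, -0.1975, 0.0405]
contact_force: [0.1, -0.2, 0.0]
ee_pos: [0.4517, -0.1973, 0.0255]
contact_force: [0.1, 0.3, -0.6]
27.5 (array([-0.096, -0.061]), [0.0008, -0.002, -0.001], np.float64(0.0))
27.5 (array([-0.093, -0.054]), [0.0088, -0.002, -0.001], np.float64(0.0))
38 (array([-0.093, -0.046]), [0.0158, -0.0056, -0.001], np.float64(10.5))
49 (array([-0.091, -0.038]), [0.0236, -0.008, -0.001], np.float64(21.5))
60 (array([-0.088, -0.03 ]), [0.0318, -0.0087, -0.001], np.float64(32.5))
```

```bash
python3 -m pendant '[[-1,[0.0045,-0.002,0],0],[-1,[0.009,-0.002,0],0],[-1,[0.0123,-0.004,0],5],[-1,[0.0158,-0.0056,0],10.5],[-1,[0.0197,-0.007,0],16],[-1,[0.0236,-0.008,0],21.5],[-1,[0.0277,-0.0085,0],27],[-1,[0.0318,-0.0087,0],32.5],[-1,[0.0318,-0.0087,0],32.5]]' | grep -E "time|ee_pos|contact"
python3 - <<'E'
from h import *
for t in (60,67,74,81,88,95,102):print(t,way(t,0))
E
```

```text
time_s: 13.8
ee_pos: [0.4823, -0.1826, 0.0263]
contact_force: [-0.1, -0.8, -0.1]
60 (array([-0.088, -0.03 ]), [-0.0008, 0.0006, -0.0002], np.float64(-0.2))
67 (array([-0.085, -0.026]), [0.0038, -0.0019, -0.0002], np.float64(6.8))
74 (array([-0.082, -0.022]), [0.0086, -0.0039, -0.0002], np.float64(13.8))
81 (array([-0.078, -0.018]), [0.0137, -0.0053, -0.0002], np.float64(20.8))
88 (array([-0.074, -0.015]), [0.0188, -0.006, -0.0002], np.float64(27.8))
95 (array([-0.07 , -0.012]), [0.024, -0.0061, -0.0002], np.float64(34.8))
102 (array([-0.065, -0.01 ]), [0.0292, -0.0056, -0.0002], np.float64(41.8))
```

```bash
python3 -m pendant '[[-1,[0.0038,-0.0019,0],6.8],[-1,[0.0086,-0.0039,0],13.8]]' | grep -E "time|ee_pos|contact"
python3 - <<'E'
from h import *
for t in (74,81,88,95,102,109):print(t,way(t,0))
E
```

```text
time_s: 13.97
ee_pos: [0.4908, -0.1821, 0.0261]
contact_force: [-2.3, 3.8, 1.2]
74 (array([-0.082, -0.022]), [0.0009, -0.0005, -0.0004], np.float64(0.1))
81 (array([-0.078, -0.018]), [0.0055, -0.003, -0.0004], np.float64(7.1))
88 (array([-0.074, -0.015]), [0.0103, -0.005, -0.0004], np.float64(14.1))
95 (array([-0.07 , -0.012]), [0.0153, -0.0063, -0.0004], np.float64(21.1))
102 (array([-0.065, -0.01 ]), [0.0205, -0.007, -0.0004], np.float64(28.1))
109 (array([-0.06 , -0.008]), [0.0257, -0.0071, -0.0004], np.float64(35.1))
```

```bash
python3 -m pendant '[[-1,[0.0055,-0.003,0],7],[-1,[0.0103,-0.005,0],14],[-1,[0.0103,-0.005,0],14]]' | grep -E "time|ee_pos|contact"; python3 -m pendant '[[-1,[0.005,-0.0013,0],7],[-1,[0.005,-0.0013,0],7]]' | grep -E "time|ee_pos|contact"
python3 - <<'E'
from h import *
for t in (88,95,102,109,116,120):print(t,way(t,0))
E
```

```text
time_s: 14.22
ee_pos: [0.5032, -0.1845, 0.0263]
contact_force: [0.7, 0.9, -0.5]
time_s: 14.38
ee_pos: [0.507, -0.1877, 0.0262]
contact_force: [-0.3, 1.5, -1.2]
88 (array([-0.074, -0.015]), [-0.0057, 0.0022, -0.0003], np.float64(-6.8))
95 (array([-0.07 , -0.012]), [-0.0015, -0.0009, -0.0003], np.float64(0.2))
102 (array([-0.065, -0.01 ]), [0.0031, -0.0034, -0.0003], np.float64(7.2))
109 (array([-0.06 , -0.008]), [0.008, -0.0053, -0.0003], np.float64(14.2))
116 (array([-0.055, -0.008]), [0.013, -0.0066, -0.0003], np.float64(21.2))
120 (array([-0.052, -0.007]), [0.0159, -0.0071, -0.0003], np.float64(25.2))
```

```bash
python3 -m pendant '[[-1,[0.0045,-0.003,0],7],[-1,[0.0045,-0.003,0],7]]' | grep -E "time|ee_pos|contact"; python3 -m pendant '[[-1,[0.005,-0.0025,0],7],[-1,[0.005,-0.0025,0],7]]' | grep -E "time|ee_pos|contact"
python3 - <<'E'
from h import *
for t in (109,116,120):print(t,way(t,0))
E
```

```text
time_s: 14.55
ee_pos: [0.5118, -0.19, 0.0263]
contact_force: [0.0, -0.3, 0.4]
time_s: 14.72
ee_pos: [0.5164, -0.1934, 0.0263]
contact_force: [0.7, 0.9, -0.1]
109 (array([-0.06 , -0.008]), [-0.0021, -0.0001, -0.0002], np.float64(0.4))
116 (array([-0.055, -0.008]), [0.0025, -0.0026, -0.0002], np.float64(7.4))
120 (array([-0.052, -0.007]), [0.0053, -0.0038, -0.0002], np.float64(11.4))
```

```bash
python3 -m pendant '[[-1,[0.004,-0.002,0],6],[-1,[0.004,-0.002,0],6]]' | grep -E "time|ee_pos|contact"; python3 -m pendant '[[-1,[0.002,-0.001,0],2],[-1,[0.002,-0.001,0],2]]' | grep -E "time|ee_pos|contact"
python3 - <<'E'
from h import *
for t in (109,116,120):print(t,way(t,0))
E
```

```text
time_s: 14.88
ee_pos: [0.5195, -0.1965, 0.0263]
contact_force: [0.0, 0.4, 0.2]
time_s: 15.05
ee_pos: [0.5204, -0.1975, 0.0262]
contact_force: [-0.7, 5.0, 1.9]
109 (array([-0.06 , -0.008]), [-0.0069, 0.0033, -0.0003], np.float64(-7.3))
116 (array([-0.055, -0.008]), [-0.0027, 0.0002, -0.0003], np.float64(-0.3))
120 (array([-0.052, -0.007]), [-0.0001, -0.0013, -0.0003], np.float64(3.7))
```

```bash
python3 -m pendant '[[-1,[0.002,0,0],0],[-1,[0.002,0,0],0]]' | grep -E "time|ee_pos|contact"; python3 -m pendant '[[-1,[0.003,0,0],0],[-1,[0.003,0,0],0],[-1,[0.003,0,0],0]]' | grep -E "time|ee_pos|contact"
```

```text
time_s: 15.22
ee_pos: [0.5203, -0.1978, 0.0261]
contact_force: [-0.4, 16.7, 5.3]
time_s: 15.47
ee_pos: [0.5203, -0.1982, 0.026]
contact_force: [-1.1, 33.7, 11.3]
```

A hard stop at about 116°, i.e. 90° from the pipe line, with the reaction straight back along the push. I'll back off, lift, clear the view and check numerically.

```bash
python3 -m pendant '[[-1,[-0.008,0,0],0],[-1,[-0.016,0,0],0],[-1,[-0.016,0,-0.03],0],[-1,[-0.016,0,-0.065],0],[-1,[-0.016,0,-0.1],0],[-1,[-0.016,0,-0.14],0],[-1,[-0.016,0.03,-0.17],0],[-1,[0.0,0.07,-0.185],0],[-1,[0.02,0.11,-0.185],0],[-1,[0.04,0.15,-0.185],0],[-1,[0.06,0.19,-0.185],0],[-1,[0.06,0.19,-0.185],0]]' | grep -E "time|ee_pos|contact"
python3 - <<'E'
from h import *
print(tool(-.05,-.2,.2))
b=manip.grab_frame("top")[:,:,::-1];C=np.array([[np.cos(BY),-np.sin(BY)],[np.sin(BY),np.cos(BY)]])
g=lambda q,z:proj("top",np.r_[BC+C@q,z])
gray=cv2.cvtColor(b,cv2.COLOR_BGR2GRAY).astype(float)
# mean brightness along handle bar ray (r 22..34 mm) vs angle, both pivots at z=.058
for nm,y in(("broad",-.05),("narrow",.05)):
    out=[]
    for th in range(0,136,5):
        a=np.radians(th);v=[gray[tuple(np.round(g([-.05-r*np.cos(a),y+r*np.sin(a)],.058)).astype(int)[::-1])] for r in np.linspace(.022,.034,7)]
        out.append((th,int(np.mean(v))))
    print(nm,out)
E
```

```text
time_s: 16.47
ee_pos: [0.3435, -0.3007, 0.2114]
contact_force: [-0.0, 0.4, -0.0]
(array([ 0.0216, -0.0237,  0.0115]), np.float64(-26.52))
broad [(0, 95), (5, 128), (10, 148), (15, 170), (20, 178), (25, 166), (30, 142), (35, 118), (40, 111), (45, 119), (50, 126), (55, 121), (60, 121), (65, 117), (70, 117), (75, 113), (80, 110), (85, 103), (90, 98), (95, 115), (100, 154), (105, 173), (110, 180), (115, 180), (120, 176), (125, 173), (130, 176), (135, 170)]
narrow [(0, 123), (5, 138), (10, 136), (15, 104), (20, 76), (25, 141), (30, 149), (35, 176), (40, 143), (45, 148), (50, 153), (55, 141), (60, 140), (65, 139), (70, 140), (75, 140), (80, 140), (85, 139), (90, 137), (95, 137), (100, 138), (105, 139), (110, 139), (115, 137), (120, 138), (125, 138), (130, 134), (135, 134)]
```

Run:
```python
from h import *
b=manip.grab_frame("top")[:,:,::-1].copy();C=np.array([[np.cos(BY),-np.sin(BY)],[np.sin(BY),np.cos(BY)]])
g=lambda q,z:proj("top",np.r_[BC+C@q,z]).astype(np.float32)
# rectify plane z=.06 : box x -.12..0.0 , y -.12..+.1, 1mm/px
q=[(-.12,-.1),(0,-.1),(0,.1),(-.12,.1)]
H=cv2.getPerspectiveTransform(np.array([g(p,.06) for p in q]),np.float32([((p[0]+.12)*1000,(p[1]+.1)*1000) for p in q]))
w=cv2.warpPerspective(b,H,(120,200));hsv=cv2.cvtColor(w,cv2.COLOR_BGR2HSV)
m=((hsv[...,2]>150)&(hsv[...,1]<45)).astype(np.uint8)
for y in range(35,115,3):print(y-100,''.join('#' if m[y,x] else('o' if hsv[y,x,1]>110 else '.' if hsv[y,x,2]>80 else ' ') for x in range(20,120,2)))
```

```text
-65 ##########.......  ooooooooooooooooooooooooooooo .
-62 ##########.... ooooooooo...ooooooooooooooooooo   .
-59 #########....oooooooo ..#####.oooooooooooo..     .
-56 ########.....ooooooo .###..####ooooooo.......    .
-53 #####..... oooooooo .###.  ..##.ooo..........    .
-50 ##.......oooooooooo..##.    ..##.o...........    .
-47 ... .ooooooooooooooo.##.    .###............     .
-44 . oooooooooooooooooo..###....###............     .
-41 oooooooooooooooooooooo.############.........     .
-38 ooooooooooooooooooooooo .###########.........    .
-35 oooooooooooooooo...oooo ..#########..........    .
-32 ooooooooooooo.........  #############........    .
-29 oooooooooo.................###########.......    .
-26 ooooooo......#..............##########......     .
-23 oooo.......###........... ##############....     .
-20 .....##.###..................#########......     .
-17 .##...#......#............ .#.##########.....    .
-14 .###..........###............####......##....    .
-11 ######......##.................##.    ..##...    .
-8 #########.#####................#.      .##..     .
-5 #########.#...##...............#..    ..##..     .
-2 ##########..####.#..............#......##...     .
1 ########.....##..................#######....     .
4 ########.....#####...........................    .
7 .#########....####...........................    .
10 ..#########....#..#.....................  ..     .
13 ##############...##.....#.............           .
```

The rectified view puts the boss at box (-28,-8) mm with the pivot at (-49,-49) mm. That is 116.8°, i.e. 90° from the pipe line, so the paddle is at its shut stop. The narrow handle is unchanged at ~35° in my frame, and the hand is clear.

```bash
python3 -c "
from rig import manip
print(manip.close_job())"
```

```text
the job is handed in; nothing more can be done
None
```

The job is handed in (no verdict was returned): the cover was pushed back until it hit its stop, the broad paddle was turned to its hard stop about 90° from the pipe line, the narrow handle looks unmoved, and the hand is clear; I did not re-measure the loose items at the end, and the first push passed over the lip without touching because the fingertips sit about 21 mm above the reported TCP.

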